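Fetch the small honey jar from the back of the display

ROBOT

A 7-joint arm with a two-finger parallel gripper is mounted at the origin on the work surface. World frame = base frame: x ahead of the robot, y to its left, z up, the work surface at z = 0. Lengths are in m, angles in rad, forces in N, time in s.
With the tool pointing down it reaches from about 0.425 to 0.95 m from the base axis. Payload 4.7 kg.
Tool frame: the origin (TCP) lies midway between the tips of the shut fingers; the grasp point (between the pads) lies 19 mm behind it; z points along the fingers, y is the line along which they close (so a half turn about z gives the same grasp; the last joint's range is limited). The gripper opens to 85 mm and grips with 20 to 120 N. Pads are 22 mm wide; open, the fingers measure 114 mm over their backs; the gripper's body (76 mm by 85 mm) begins 54 mm behind the grasp point. The pads swing forward as they close: fully open they stand 13 mm farther back than shut.
Start: joints at [1.092, 0.469, -0.049, 1.532, 0.024, 1.141, -0.082], TCP at [0.294, -0.608, 0.231] pointing down, gripper open.
Joint ranges: [-2.59, 2.59], [-0.33, 1.99], [-1.39, 1.29], [0.1, 2.45], [-1.04, 4.18], [0.21, 1.99], [-2.66, 2.66]. Speed limits (rad/s): [2.57, 2.57, 3.14, 3.14, 3.14, 3.14, 3.14].

INTERFACE

Orientations are given as a unit quaternion [x, y, z, w].
In Python, from station import get_state, grab_frame, finish_job gives the robot as it stands.
- The arm moves only by the tool send_rows, never from a script. Its argument "rows" is a list of rows, each a list of 2 entries, a list of its own where there are three numbers: the shift along the tool's x, y, z in m, then the turn, a rotation vector about the tool's x, y, z in rad. A call has 1 to 8 rows; each row shifts and turns the commanded pose from where the row before left it, along the tool's axes as they then stand; what a row does not reach is not made up. A row lasts 1/8 s, in which the tool goes at most 62.5 mm and 10.7 degrees, less where a joint would pass 70% of its speed; a pose out of reach is approached as far as the arm can. A call is refused whole if a number of a shift passes 0.0625 or a number of a turn 0.188, either way. A call with a gripper value outside its range is refused whole. "grip" is the finger opening in m, from 0 to 0.0854, set as the call begins (left out, the last holds). The fingers move at their own pace and stop on an object; the grip force is fixed at half the most. Time passes only in rows, so rows that do not move let the fingers close. It gives the time, the measured TCP pose, the force, the opening and the grip force at its end, in the units of the state.
- get_state(): the state, without advancing time (a new reading comes with each control period).
- grab_frame(name): name is "scene" or "top" or "wrist"; returns a dict with "frame" (400x640x3 uint8, blue, green, red), "range_z" (400x640 float32, m along the optical axis (not along the pixel's ray), 0 where there is no reading), "fovy" (degrees; the focal length in pixels is half the picture's height over the tangent of half this angle, whatever the lens; pixels are square), "cx", "cy" (the principal point, pixels), "dist_coeffs" ([k1, k2, p1, p2, k3] as OpenCV has them; the pictures are not rectified), "R" (3x3) and "t" (3): a world point X has camera coordinates R X + t. Camera axes: x right, y down, z forward; pixel columns grow to the right and rows downward; lengths in m; the calibration is good to about 2 mm. A picture is of the moment at which its call begins.
- finish_job(): hands the job in; it is judged then, once.
The state is a dict: "clock": time; "q": joint angles; "joint_velocities": joint speeds; "tau": joint torques, N m; "ee_pos": TCP position; "tcp_rot": TCP orientation; "force": force on the tool from outside, world axes, zero at the start; "moment": the same for the moment, N m; "finger_gap": finger opening in m; "finger_force": force on a finger pad.
Only numpy, scipy, OpenCV 4.12 (cv2) and the standard library are available. Lean on these libraries where they do the work, as an engineer would, in place of code of your own. Each camera call takes 0.05 s, during which the arm holds its last target. There are 200 camera calls.

TASK

A customer wants the small squat honey jar that stands hemmed in on the wooden display board. First clear the wide jar, the slim jar and the bottle around it into the long tray, leaving the small jar where it is; then stand the small jar in the square gift tray while the other three wait in the long tray, and last put each of those three back upright on the very spot where it stood. It is glass: set things down rather than drop them, tip nothing over, and leave the carton and dropper bottle on the step and the wrapped parcel where they are.

Things in the scene. Friction and masses are not known exactly. Their poses are not given: they have to be found in the camera images.
- small_jar: The wanted jar: amber glass, black lid, paper label, round, 48 across and 52 high, about 0.12 kg. Origin at the centre of its underside, z up. It starts in the middle of the display board's lower level, the taller three 2 to 17 mm from it at its left, right and front.
- wide_jar: Wide jar: amber glass, black lid, paper label, round, 64 across (lid 62, its topmost 17) and 98 high, about 0.42 kg. Origin at the centre of its underside, z up.
- slim_jar: Slim jar: amber glass, black lid, paper label, round, 52 across (lid 50, its topmost 17) and 122 high, about 0.34 kg. Origin at the centre of its underside, z up.
- bottle: Bottle: amber glass with a sloping shoulder; round body 58 across up to 85 high, neck 26 across from 115 to 120, black cylindrical cap 32 across from 120 to 150 (the top). About 0.40 kg. Grip it by the cap. Origin at the centre of its underside, z up.
- display_board: Fixed wooden display board, 230 along its y. Its lower level is 15 above the table and reaches from x = -110 to +85; behind it a step 55 above the table reaches from x = +85 to +140. Origin at table height under the small jar's place. The three taller things stand on round dark marks near (8, 62), (8, -62) and (-62, 0) in its frame (x, y in mm), any of them on any mark. Its x axis points away from the robot, towards the step, give or take 23 degrees.
- long_tray: Fixed shallow plywood tray, the side area: 310 along its x, 140 along its y, 14 high, walls and floor 5 thick; its inner floor is 5 above the table. Origin at the centre of its underside. The three cleared things stand in it side by side, anywhere on its floor. It is to the left or the right of the display board.
- gift_tray: Fixed shallow square cardboard tray, 100 by 100, 14 high, walls and floor 5 thick; its inner floor is 5 above the table. Origin at the centre of its underside. On the other side of the display board from the long tray.
- carton: Bystander: small yellow carton, 36 by 36 by 55 high, loose on the left (+y) end of the display board's step, near (113, 80) mm in the board's frame. Origin at the centre of its underside.
- dropper: Bystander: small dropper bottle, 28 across and 64 high, loose on the right (-y) end of the step, near (113, -80) mm in the board's frame. Origin at the centre of its underside.
- parcel: Bystander: white wrapped parcel with red ribbon, 60 by 80 by 45 high, loose on the table beyond the display board and to its left. Origin at the centre of its underside.

How it is judged:
By the outcome, as a careful person would: the job done as asked, in the order asked, and still so for the second after the job is handed in, with the robot touching nothing.
It also fails if it takes over 152 s, if anything falls off the work surface, if the arm or the gripper's body presses on something with over 40 N, if the wrist force passes 120 N, or if a joint passes its speed limit or range.

## Working session

There is one attempt and no reset: what is moved stays moved. The work goes in short steps, Python scripts to look and compute and a tool call to move; the robot and the scene stay as the last step left them, time stands still between calls to the robot, and variables do not carry over. Pictures are saved under pics/ and viewed, at most 14 in all, crops included, and the job is handed in when it is done.

Besides the shell and the picture viewer there is one more tool, called by a JSON object that holds its "api" and its "payload". send_rows: Moves the arm, as the interface text tells. Its arguments: {"type":"object","properties":{"rows":{"type":"array"},"grip":{"type":"number"}},"required":["rows"]}

```bash
mkdir -p pics; ls; python3 - <<'E'
from station import *
import cv2,numpy as np
np.set_printoptions(precision=4,suppress=True)
s=get_state();print(s)
for n in("scene","top"):
    f=grab_frame(n);cv2.imwrite(f"pics/{n}0.png",f["frame"]);print(n,f["fovy"],f["cx"],f["cy"],f["dist_coeffs"],f["R"],f["t"],(f["range_z"]>0).mean())
E
```

```text
pics
{'clock': 0.0, 'q': array([ 1.0921,  0.4694, -0.0486,  1.5337,  0.0241,  1.141 , -0.0823]), 'joint_velocities': array([-0.0022,  0.0017, -0.0001, -0.    ,  0.0009,  0.    ,  0.0001]), 'tau': array([ -0.0009, -51.0306,  -0.0467, -23.7708,   0.0107,   0.0074,
         0.    ]), 'ee_pos': array([ 0.2933, -0.6073,  0.2303]), 'tcp_rot': array([ 0.9748,  0.223 , -0.0002, -0.0009]), 'force': array([ 1.1153, -0.2718, -0.2447]), 'moment': array([0.0054, 0.045 , 0.0228]), 'finger_force': 0.0, 'finger_gap': 0.08560534452705132}
scene 46.35278813053536 314.5724939071984 197.96876544337758 [-0.0347  0.      0.      0.      0.    ] [[-0.6388  0.7693  0.0101]
 [ 0.4489  0.3833 -0.8072]
 [-0.6248 -0.5112 -0.5902]] [ 0.3623 -0.2333  1.4483] 0.99598046875
top 47.93588775349741 312.33629569034446 203.6884153695362 [-0.1163  0.      0.      0.      0.    ] [[-0.0218 -0.9997  0.0064]
 [-0.9907  0.0207 -0.1348]
 [ 0.1346 -0.0092 -0.9909]] [0.0164 0.612  1.0784] 0.99593359375
```

View pics/top0.png

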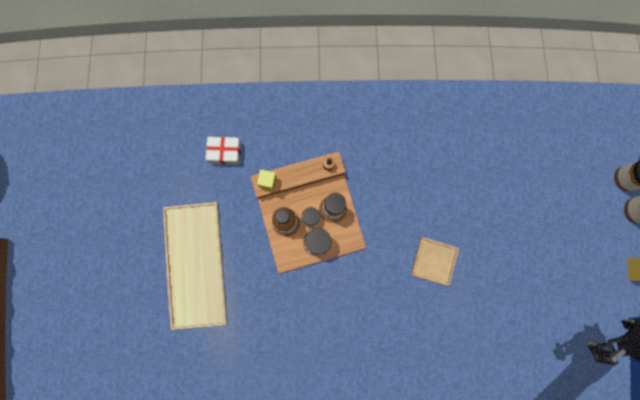

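View pics/scene0.png

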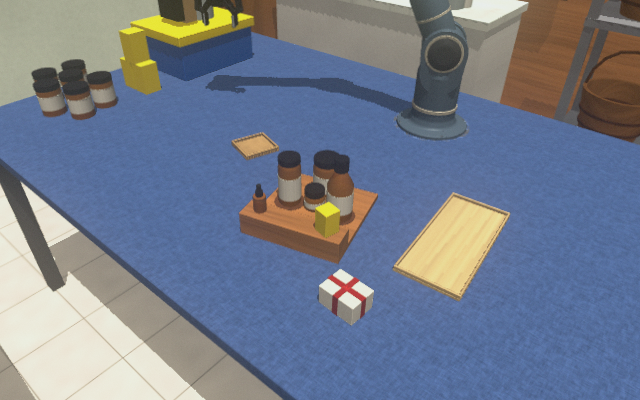

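The top view shows the bottle on the left mark (285,220), the slim jar on the right (335,207), the wide jar in front (318,240) and the small jar between them (311,216). The long tray is at (195,265) and the gift tray at (435,261). The scene view agrees. Next I'll measure from the point clouds.

```bash
cat > h.py <<'E'
from station import *
import cv2,numpy as np
np.set_printoptions(precision=4,suppress=True)
def cam(f):
    fl=200/np.tan(np.radians(f["fovy"]/2))
    return np.array([[fl,0,f["cx"]],[0,fl,f["cy"]],[0,0,1]]),np.array(f["dist_coeffs"])
def cloud(f):
    K,d=cam(f);u,v=np.meshgrid(np.arange(640.),np.arange(400.))
    p=cv2.undistortPoints(np.stack([u,v],-1).reshape(-1,1,2),K,d).reshape(400,640,2)
    z=f["range_z"].astype(float);C=np.dstack([p*z[...,None],z])
    X=(C-np.array(f["t"]))@np.array(f["R"]);X[z<=0]=np.nan
    return X
def circ(P):
    A=np.c_[2*P[:,:2],np.ones(len(P))];c=np.linalg.lstsq(A,(P[:,:2]**2).sum(1),rcond=None)[0]
    return c[:2],np.sqrt(c[2]+c[0]**2+c[1]**2)
def proj(f,X):
    K,d=cam(f);return cv2.projectPoints(np.asarray(X,float).reshape(-1,1,3),cv2.Rodrigues(np.array(f["R"]))[0],np.array(f["t"]),K,d)[0].reshape(-1,2)
E
cat > m.py <<'E'
from h import *
for n in("top","scene"):
    f=grab_frame(n);X=cloud(f);np.save(n+".npy",X)
    P=X.reshape(-1,3);P=P[~np.isnan(P[:,0])]
    if n=="top":
        c0={k:X[v,u] for k,(u,v) in dict(bottle=(283,216),slim=(335,203),wide=(318,237),small=(311,216),carton=(266,178),dropper=(328,162),parcel=(222,150),gift=(435,261),long=(195,265)).items()}
        for k,v in c0.items():print(k,v)
    for k in("bottle","slim","wide","small","carton","dropper"):
        q=P[np.hypot(*(P[:,:2]-c0[k][:2]).T)<.045];q=q[abs(q[:,2]-c0[k][2])<.006]
        c,r=cv2.minEnclosingCircle(q[:,:2].astype(np.float32))
        print(n,k,len(q),"mean",q.mean(0),"mec",np.array(c),r,"zmed",np.median(q[:,2]))
    # floors
    for k,zl,zh,R in(("gift",.009,.03,.09),("long",.009,.03,.22)):
        q=P[np.hypot(*(P[:,:2]-c0[k][:2]).T)<R];q=q[(q[:,2]>zl)&(q[:,2]<zh)]
        print(n,k,len(q),cv2.minAreaRect(q[:,:2].astype(np.float32)))
    b=c0["small"][:2]
    q=P[np.hypot(*(P[:,:2]-b).T)<.19];t=q[abs(q[:,2]-.055)<.005];print("step",n,cv2.minAreaRect(t[:,:2].astype(np.float32)),np.median(t[:,2]))
    t=q[(abs(q[:,2]-.015)<.005)];print("low",n,cv2.minAreaRect(t[:,:2].astype(np.float32)),np.median(t[:,2]))
    t=P[np.hypot(*(P[:,:2]-c0["gift"][:2]).T)<.03];print("giftfloor",np.median(t[:,2]))
    t=P[np.hypot(*(P[:,:2]-c0["long"][:2]).T)<.05];print("longfloor",np.median(t[:,2]))
E
python3 m.py
```

```text
bottle [0.5693 0.0697 0.1661]
slim [ 0.5999 -0.0474  0.1355]
wide [ 0.5245 -0.0073  0.116 ]
small [0.5785 0.0075 0.0692]
carton [0.6659 0.1116 0.1118]
dropper [ 0.7012 -0.0351  0.1122]
parcel [0.7546 0.2299 0.0423]
gift [ 0.4627 -0.3076  0.0045]
long [0.4659 0.3048 0.0062]
top bottle 160 mean [0.5704 0.0718 0.1651] mec [0.5709 0.0719] 0.015860557556152344 zmed 0.1651087965089802
top slim 373 mean [ 0.6002 -0.0478  0.1368] mec [ 0.6009 -0.0479] 0.02521424926817417 zmed 0.1368975680879546
top wide 527 mean [ 0.5169 -0.007   0.1133] mec [ 0.5171 -0.007 ] 0.030919278040528297 zmed 0.11322506369669984
top small 273 mean [0.5801 0.0077 0.067 ] mec [ 0.58   -0.0029] 0.03339081630110741 zmed 0.06690841465855776
top carton 234 mean [0.6665 0.1125 0.1099] mec [0.667  0.1126] 0.024020971730351448 zmed 0.10986373064004357
top dropper 17 mean [ 0.7042 -0.038   0.1126] mec [ 0.7035 -0.039 ] 0.00700380839407444 zmed 0.11266593087945033
top gift 382 ((0.46233683824539185, -0.3054613471031189), (0.1011192798614502, 0.10089410096406937), 72.28125762939453)
top long 1344 ((0.4720363914966583, 0.2319548
[... 971 characters left out ...]
cene dropper 30 mean [ 0.7077 -0.0353  0.1109] mec [ 0.7081 -0.0358] 0.008776298724114895 zmed 0.11005729950120595
scene gift 195 ((0.46435463428497314, -0.30431848764419556), (0.10921072959899902, 0.10111042857170105), 72.57366943359375)
scene long 1323 ((0.4720996916294098, 0.2316129356622696), (0.31537172198295593, 0.29239651560783386), 4.4128899574279785)
step scene ((0.6259804368019104, 0.022948160767555237), (0.1848830133676529, 0.23090393841266632), 14.914360046386719) 0.0556102438301749
low scene ((0.5929898023605347, 0.013989508152008057), (0.2536109387874603, 0.2314889132976532), 14.813251495361328) 0.015835707869413483
giftfloor 0.0038393178896605745
longfloor 0.005378575282158096
```

```bash
cat >> h.py <<'E'
YAW=np.radians(14.9)
from scipy.spatial.transform import Rotation as Ro
def go(x,y,z):
    s=get_state();R=Ro.from_quat(s["tcp_rot"]).as_matrix()
    G=np.array([[np.cos(YAW),np.sin(YAW),0],[np.sin(YAW),-np.cos(YAW),0],[0,0,-1]])
    print("t",s["clock"],"pos",s["ee_pos"],"shift now-axes",R.T@(np.array([x,y,z])-s["ee_pos"]),"shift goal-axes",G.T@(np.array([x,y,z])-s["ee_pos"]),"turn",Ro.from_matrix(R.T@G).as_rotvec(),"gap",s["finger_gap"],"F",s["force"])
E
python3 - <<'E'
from h import *
for n in("top","scene"):
    P=np.load(n+".npy").reshape(-1,3);P=P[~np.isnan(P[:,0])]
    q=P[(abs(P[:,0]-.466)<.19)&(abs(P[:,1]-.305)<.1)&(P[:,2]>.009)&(P[:,2]<.03)]
    print(n,len(q),cv2.minAreaRect(q[:,:2].astype(np.float32)))
go(.571,.072,.235)
E
```

```text
top 945 ((0.4662278890609741, 0.30712807178497314), (0.31155481934547424, 0.14212971925735474), 4.418371677398682)
scene 962 ((0.46626776456832886, 0.30718347430229187), (0.31537172198295593, 0.14080595970153809), 4.4128899574279785)
t 0.2 pos [ 0.2934 -0.6075  0.2307] shift now-axes [ 0.5455 -0.4912 -0.0038] shift goal-axes [ 0.443  -0.5853 -0.0043] turn [-0.0012  0.0002  0.1898] gap 0.08535036793452332 F [0.3889 0.2636 0.0679]
```

{"api": "send_rows", "payload": {"rows": [[[0,0,0],[0,0,0.1]],[[0.01,-0.015,0],[0,0,0.09]],[[0.03,-0.04,0],[0,0,0]],[[0.035,-0.047,0],[0,0,0]],[[0.035,-0.047,0],[0,0,0]],[[0.035,-0.047,0],[0,0,0]],[[0.035,-0.047,0],[0,0,0]],[[0.035,-0.047,0],[0,0,0]]], "grip": 0.085}}

```text
clock: 1.2
ee_pos: [0.4257, -0.27, 0.2315]
tcp_rot: [0.992, 0.13, 0.0, 0.0]
force: [1.2, -0.1, 0.0]
finger_gap: 0.0848
finger_force: 0.0
```

{"api": "send_rows", "payload": {"rows": [[[0.035,-0.047,0],[0,0,0]],[[0.035,-0.047,0],[0,0,0]],[[0.035,-0.047,0],[0,0,0]],[[0.035,-0.047,0],[0,0,0]],[[0.035,-0.047,0],[0,0,0]],[[0.02,-0.025,0],[0,0,0]],[[0.01,-0.01,0],[0,0,0]],[[0,0,0],[0,0,0]]]}}

```text
clock: 2.2
ee_pos: [0.554, 0.0415, 0.231]
tcp_rot: [0.992, 0.13, -0.0, 0.0]
force: [-0.7, -0.9, -0.6]
finger_gap: 0.0848
finger_force: 0.0
```

```bash
python3 - <<'E'
from h import *
go(.571,.072,.235);go(.571,.072,.132)
f=grab_frame("wrist");cv2.imwrite("pics/w1.png",f["frame"]);X=cloud(f)
for z in(.165,.137,.113,.067):
    P=X.reshape(-1,3);P=P[np.hypot(P[:,0]-.57,P[:,1]-.02)<.13];q=P[abs(P[:,2]-z)<.004];print(z,len(q))
    if len(q)>20:print(np.array(cv2.minEnclosingCircle(q[:,:2].astype(np.float32))[0]),q.mean(0))
E
```

```text
t 2.2 pos [0.554  0.0415 0.231 ] shift now-axes [ 0.0243 -0.0251 -0.004 ] shift goal-axes [ 0.0243 -0.0251 -0.004 ] turn [0.0002 0.0007 0.0001] gap 0.08482684063132634 F [-0.749  -0.8752 -0.5547]
t 2.2 pos [0.554  0.0415 0.231 ] shift now-axes [ 0.0243 -0.0251  0.099 ] shift goal-axes [ 0.0243 -0.0251  0.099 ] turn [0.0002 0.0007 0.0001] gap 0.08482684063132634 F [-0.749  -0.8752 -0.5547]
0.165 1670
[0.5693 0.0727] [0.5698 0.0724 0.1646]
0.137 3247
[0.5919 0.0079] [ 0.6    -0.0444  0.1367]
0.113 5038
[0.5838 0.0347] [0.5515 0.0169 0.1122]
0.067 2098
[0.5986 0.0363] [0.5799 0.0108 0.0669]
```

{"api": "send_rows", "payload": {"rows": [[[0.012,-0.013,0],[0,0,0]],[[0.0115,-0.0125,0.005],[0,0,0]],[[0,0,0.02],[0,0,0]],[[0,0,0.03],[0,0,0]],[[0,0,0.025],[0,0,0]],[[0,0,0.013],[0,0,0]],[[0,0,0.006],[0,0,0]],[[0,0,0],[0,0,0]]]}}

```text
clock: 3.25
ee_pos: [0.5705, 0.0726, 0.1325]
tcp_rot: [0.992, 0.13, 0.0, -0.0]
force: [-0.7, 0.2, 0.7]
finger_gap: 0.085
finger_force: 0.0
```

{"api": "send_rows", "payload": {"rows": [[[0,0,0],[0,0,0]],[[0,0,0],[0,0,0]],[[0,0,0],[0,0,0]],[[0,0,0],[0,0,0]],[[0,0,0],[0,0,0]],[[0,0,0],[0,0,0]],[[0,0,0],[0,0,0]],[[0,0,0],[0,0,0]]], "grip": 0.015}}

```text
clock: 4.25
ee_pos: [0.5706, 0.0727, 0.133]
tcp_rot: [0.992, 0.13, 0.001, -0.0]
force: [-1.1, 1.4, 6.0]
finger_gap: 0.0311
finger_force: 59.4
```

```bash
python3 - <<'E'
from h import *
go(.561,.3144,.200);go(.561,.3144,.122)
E
```

```text
t 4.25 pos [0.5706 0.0727 0.133 ] shift now-axes [ 0.0529 -0.2361 -0.067 ] shift goal-axes [ 0.0529 -0.2361 -0.067 ] turn [ 0.0001 -0.0012 -0.0001] gap 0.031144045835024017 F [-1.0834  1.3944  6.0215]
t 4.25 pos [0.5706 0.0727 0.133 ] shift now-axes [ 0.0529 -0.2361  0.011 ] shift goal-axes [ 0.0529 -0.2361  0.011 ] turn [ 0.0001 -0.0012 -0.0001] gap 0.031144045835024017 F [-1.0834  1.3944  6.0215]
```

{"api": "send_rows", "payload": {"rows": [[[0,0,-0.01],[0,0,0]],[[0,0,-0.025],[0,0,0]],[[0,-0.01,-0.02],[0,0,0]],[[0.008,-0.03,-0.01],[0,0,0]],[[0.01,-0.045,0],[0,0,0]],[[0.01,-0.045,0],[0,0,0]],[[0.01,-0.045,0],[0,0,0]],[[0.008,-0.035,0],[0,0,0]]]}}

```text
clock: 5.25
ee_pos: [0.5595, 0.2888, 0.1964]
tcp_rot: [0.991, 0.13, -0.001, 0.0]
force: [0.7, -0.5, -3.8]
finger_gap: 0.0304
finger_force: 59.9
```

{"api": "send_rows", "payload": {"rows": [[[0.005,-0.018,0],[0,0,0]],[[0.002,-0.008,0.01],[0,0,0]],[[0,0,0.025],[0,0,0]],[[0,0,0.02],[0,0,0]],[[0,0,0.01],[0,0,0]],[[0,0,0.005],[0,0,0]],[[0,0,0],[0,0,0]]]}}

```text
clock: 6.12
ee_pos: [0.561, 0.314, 0.1274]
tcp_rot: [0.992, 0.129, 0.0, 0.0]
force: [-0.5, -0.4, -3.7]
finger_gap: 0.0308
finger_force: 60.1
```

```bash
python3 - <<'E'
from h import *
go(.561,.3144,.123)
E
```

```text
t 6.125 pos [0.561  0.314  0.1274] shift now-axes [ 0.0001 -0.0004  0.0044] shift goal-axes [ 0.0001 -0.0004  0.0044] turn [ 0.     -0.0003 -0.0005] gap 0.030820348421604235 F [-0.513  -0.3576 -3.729 ]
```

{"api": "send_rows", "payload": {"rows": [[[0,0,0.002],[0,0,0]],[[0,0,0.0015],[0,0,0]],[[0,0,0.001],[0,0,0]],[[0,0,0],[0,0,0]]]}}

```text
clock: 6.62
ee_pos: [0.5609, 0.3142, 0.1231]
tcp_rot: [0.992, 0.13, 0.0, -0.0]
force: [-0.7, 0.4, -3.5]
finger_gap: 0.0304
finger_force: 60.3
```

{"api": "send_rows", "payload": {"rows": [[[0,0,0.001],[0,0,0]],[[0,0,0.0005],[0,0,0]],[[0,0,0],[0,0,0]]]}}

```text
clock: 7.0
ee_pos: [0.5613, 0.3145, 0.123]
tcp_rot: [0.992, 0.13, 0.001, -0.0]
force: [-1.9, -1.8, 6.0]
finger_gap: 0.0306
finger_force: 61.1
```

{"api": "send_rows", "payload": {"rows": [[[0,0,0],[0,0,0]],[[0,0,0],[0,0,0]],[[0,0,0],[0,0,0]],[[0,0,-0.015],[0,0,0]],[[0,0,-0.035],[0,0,0]],[[0,0,-0.035],[0,0,0]],[[-0.01,0.025,-0.015],[0,0,0]],[[-0.02,0.05,0],[0,0,0]]], "grip": 0.085}}

```text
clock: 8.0
ee_pos: [0.5516, 0.2364, 0.2243]
tcp_rot: [0.991, 0.132, 0.003, -0.002]
force: [0.9, -1.7, 0.7]
finger_gap: 0.0848
finger_force: 0.0
```

{"api": "send_rows", "payload": {"rows": [[[-0.02,0.05,0],[0,0,0]],[[-0.02,0.05,0],[0,0,0]],[[-0.02,0.05,0],[0,0,0]],[[-0.02,0.045,0],[0,0,0]],[[-0.01,0.02,0],[0,0,0]],[[-0.005,0.01,0],[0,0,0]],[[0,0,0],[0,0,0]]]}}

```text
clock: 8.88
ee_pos: [0.5173, -0.0079, 0.2219]
tcp_rot: [0.992, 0.129, 0.001, 0.0]
force: [-0.1, 0.8, 0.0]
finger_gap: 0.0851
finger_force: 0.0
```

```bash
cat > look.py <<'E'
from h import *
import sys
# usage: name cx cy z rad : centroid/enclosing circle of lid-top points in a view
v=sys.argv[1]
f=grab_frame(v);cv2.imwrite("pics/"+sys.argv[2]+".png",f["frame"]);P=cloud(f).reshape(-1,3)
for a in sys.argv[3:]:
    cx,cy,z,r=map(float,a.split(","))
    q=P[(np.hypot(P[:,0]-cx,P[:,1]-cy)<r+.012)&(abs(P[:,2]-z)<.005)]
    c,R=cv2.minEnclosingCircle(q[:,:2].astype(np.float32)) if len(q) else ((0,0),0)
    print(v,a,len(q),np.array(c),round(R,4),q.mean(0),"zmed",np.median(q[:,2]))
E
python3 look.py wrist w2 .517,-.007,.113,.031 .601,-.048,.137,.025 .580,.008,.067,.024
python3 look.py top t2 .561,.3144,.155,.016 .580,.008,.067,.024
python3 -c "
from h import *
go(.517,-.007,.079)"
```

```text
wrist .517,-.007,.113,.031 4203 [ 0.5154 -0.0065] 0.031 [ 0.5169 -0.0061  0.1127] zmed 0.11273628983821053
wrist .601,-.048,.137,.025 4175 [ 0.5995 -0.047 ] 0.0252 [ 0.5997 -0.0464  0.1367] zmed 0.13676745483245945
wrist .580,.008,.067,.024 2161 [ 0.5756 -0.0005] 0.0328 [0.5787 0.0087 0.0668] zmed 0.066765570149172
top .561,.3144,.155,.016 147 [0.5608 0.314 ] 0.0159 [0.5606 0.3131 0.1548] zmed 0.15463317214491587
top .580,.008,.067,.024 0 [0 0] 0 [nan nan nan] zmed nan
t 8.975 pos [ 0.5174 -0.0064  0.2217] shift now-axes [-0.0006  0.0005  0.1427] shift goal-axes [-0.0005  0.0005  0.1427] turn [-0.0005 -0.0009  0.0019] gap 0.08492417464860408 F [0.6952 0.1007 1.1034]look.py:10: RuntimeWarning: Mean of empty slice.
  print(v,a,len(q),np.array(c),round(R,4),q.mean(0),"zmed",np.median(q[:,2]))
  ret = um.true_divide(
  return _methods._mean(a, axis=axis, dtype=dtype,
  ret = ret.dtype.type(ret / rcount)
```

{"api": "send_rows", "payload": {"rows": [[[-0.0005,0,0.02],[0,0,0]],[[0,0,0.035],[0,0,0]],[[0,0,0.035],[0,0,0]],[[0,0,0.03],[0,0,0]],[[0,0,0.015],[0,0,0]],[[0,0,0.008],[0,0,0]],[[0,0,0],[0,0,0]]]}}

```text
clock: 9.85
ee_pos: [0.5169, -0.0077, 0.0785]
tcp_rot: [0.992, 0.13, 0.0, -0.0]
force: [0.2, -0.2, 0.0]
finger_gap: 0.0851
finger_force: 0.0
```

{"api": "send_rows", "payload": {"rows": [[[0,0,0],[0,0,0]],[[0,0,0],[0,0,0]],[[0,0,0],[0,0,0]],[[0,0,0],[0,0,0]],[[0,0,0],[0,0,0]],[[0,0,0],[0,0,0]]], "grip": 0.04}}

```text
clock: 10.6
ee_pos: [0.5175, -0.0074, 0.0799]
tcp_rot: [0.992, 0.13, 0.001, -0.0]
force: [-1.6, 1.6, 4.5]
finger_gap: 0.0605
finger_force: 64.0
```

```bash
python3 -c "
from h import *
go(.466,.307,.074)"
```

```text
t 10.6 pos [ 0.5175 -0.0074  0.0799] shift now-axes [ 0.0311 -0.317   0.0059] shift goal-axes [ 0.0311 -0.317   0.0059] turn [ 0.0002 -0.0027  0.0002] gap 0.06051094441263864 F [-1.6327  1.6124  4.476 ]
```

{"api": "send_rows", "payload": {"rows": [[[0,0,-0.01],[0,0,0]],[[0,0,-0.025],[0,0,0]],[[0,-0.01,-0.02],[0,0,0]],[[0.003,-0.03,-0.01],[0,0,0]],[[0.005,-0.045,0],[0,0,0]],[[0.005,-0.05,0],[0,0,0]],[[0.005,-0.05,0],[0,0,0]],[[0.005,-0.05,0],[0,0,0]]]}}

```text
clock: 11.6
ee_pos: [0.4778, 0.2257, 0.1435]
tcp_rot: [0.992, 0.129, -0.0, 0.0]
force: [1.1, -0.0, -4.5]
finger_gap: 0.0609
finger_force: 66.7
```

{"api": "send_rows", "payload": {"rows": [[[0.005,-0.045,0],[0,0,0]],[[0.002,-0.025,0],[0,0,0]],[[0.001,-0.012,0.015],[0,0,0]],[[0,0,0.025],[0,0,0]],[[0,0,0.02],[0,0,0]],[[0,0,0.008],[0,0,0]],[[0,0,0.003],[0,0,0]],[[0,0,0],[0,0,0]]]}}

```text
clock: 12.6
ee_pos: [0.4655, 0.3061, 0.0726]
tcp_rot: [0.992, 0.129, 0.0, -0.0]
force: [0.5, -0.3, -4.2]
finger_gap: 0.0608
finger_force: 66.7
```

{"api": "send_rows", "payload": {"rows": [[[0,0,0.0015],[0,0,0]],[[0,0,0.001],[0,0,0]],[[0,0,0],[0,0,0]]]}}

```text
clock: 12.98
ee_pos: [0.4653, 0.3063, 0.0701]
tcp_rot: [0.992, 0.13, 0.0, -0.0]
force: [0.3, -0.9, -3.8]
finger_gap: 0.0608
finger_force: 66.8
```

{"api": "send_rows", "payload": {"rows": [[[0,0,0.001],[0,0,0]],[[0,0,0.0005],[0,0,0]],[[0,0,0],[0,0,0]]]}}

```text
clock: 13.35
ee_pos: [0.4656, 0.3066, 0.0699]
tcp_rot: [0.992, 0.13, 0.001, 0.0]
force: [-2.3, -1.8, 6.4]
finger_gap: 0.0607
finger_force: 67.8
```

{"api": "send_rows", "payload": {"rows": [[[0,0,0],[0,0,0]],[[0,0,0],[0,0,0]],[[0,0,0],[0,0,0]],[[0,0,-0.015],[0,0,0]],[[0,0,-0.035],[0,0,0]],[[0,0,-0.045],[0,0,0]],[[0.002,0.02,-0.045],[0,0,0]],[[0.004,0.04,-0.005],[0,0,0]]], "grip": 0.085}}

```text
clock: 14.35
ee_pos: [0.4876, 0.2526, 0.2184]
tcp_rot: [0.991, 0.132, 0.004, -0.002]
force: [0.9, 0.3, -1.6]
finger_gap: 0.085
finger_force: 0.0
```

{"api": "send_rows", "payload": {"rows": [[[0.006,0.055,0],[0,0,0]],[[0.006,0.055,0],[0,0,0]],[[0.006,0.055,0],[0,0,0]],[[0.006,0.055,0],[0,0,0]],[[0.005,0.05,0],[0,0,0]],[[0.003,0.03,0],[0,0,0]],[[0.001,0.015,0],[0,0,0]],[[0,0,0],[0,0,0]]]}}

```text
clock: 15.35
ee_pos: [0.5991, -0.0464, 0.2137]
tcp_rot: [0.992, 0.129, 0.0, -0.0]
force: [-0.9, -0.3, 0.2]
finger_gap: 0.0848
finger_force: 0.0
```

```bash
python3 look.py wrist w3 .601,-.048,.137,.025 .580,.008,.067,.022
python3 look.py top t3 .561,.3144,.155,.016 .466,.307,.103,.031 
python3 -c "
from h import *
go(.6003,-.0475,.103)"
```

```text
wrist .601,-.048,.137,.025 3414 [ 0.599  -0.0472] 0.0252 [ 0.6008 -0.0469  0.1366] zmed 0.13668156161706796
wrist .580,.008,.067,.022 1780 [0.5786 0.0092] 0.0231 [0.5798 0.0089 0.0666] zmed 0.06666625733140412
top .561,.3144,.155,.016 151 [0.5618 0.3137] 0.0164 [0.5607 0.3131 0.1548] zmed 0.15486460692633122
top .466,.307,.103,.031 517 [0.4654 0.3068] 0.0311 [0.4654 0.3062 0.1029] zmed 0.10292185041361179
t 15.45 pos [ 0.5988 -0.0442  0.2136] shift now-axes [0.0006 0.0037 0.1106] shift goal-axes [0.0006 0.0036 0.1106] turn [-0.001  -0.0003  0.0021] gap 0.08520189902650119 F [-0.9112 -0.7927 -0.193 ]
```

{"api": "send_rows", "payload": {"rows": [[[0.001,0.0015,0.02],[0,0,0]],[[0,0,0.03],[0,0,0]],[[0,0,0.03],[0,0,0]],[[0,0,0.018],[0,0,0]],[[0,0,0.008],[0,0,0]],[[0,0,0.003],[0,0,0]],[[0,0,0],[0,0,0]]]}}

```text
clock: 16.32
ee_pos: [0.601, -0.0472, 0.1051]
tcp_rot: [0.992, 0.13, 0.001, 0.0]
force: [-0.4, -0.0, 0.5]
finger_gap: 0.0852
finger_force: 0.0
```

{"api": "send_rows", "payload": {"rows": [[[0,0,0],[0,0,0]],[[0,0,0],[0,0,0]],[[0,0,0],[0,0,0]],[[0,0,0],[0,0,0]],[[0,0,0],[0,0,0]],[[0,0,0],[0,0,0]]], "grip": 0.03}}

```text
clock: 17.08
ee_pos: [0.6012, -0.0471, 0.1053]
tcp_rot: [0.992, 0.13, 0.001, 0.0]
force: [-0.6, 0.5, 5.8]
finger_gap: 0.0488
finger_force: 62.5
```

```bash
python3 -c "
from h import *
go(.3715,.300,.096)"
```

```text
t 17.075 pos [ 0.6012 -0.0471  0.1053] shift now-axes [-0.1328 -0.3945  0.0089] shift goal-axes [-0.1327 -0.3945  0.0093] turn [ 0.0004 -0.0019 -0.0001] gap 0.04875599009672096 F [-0.6218  0.4831  5.8382]
```

{"api": "send_rows", "payload": {"rows": [[[0,0,-0.01],[0,0,0]],[[0,0,-0.025],[0,0,0]],[[0,0,-0.03],[0,0,0]],[[-0.003,-0.01,-0.015],[0,0,0]],[[-0.01,-0.03,0],[0,0,0]],[[-0.016,-0.048,0],[0,0,0]],[[-0.016,-0.048,0],[0,0,0]],[[-0.016,-0.048,0],[0,0,0]]]}}

```text
clock: 18.08
ee_pos: [0.492, 0.1163, 0.1837]
tcp_rot: [0.992, 0.13, -0.001, 0.0]
force: [0.3, 0.2, -2.3]
finger_gap: 0.0482
finger_force: 62.6
```

{"api": "send_rows", "payload": {"rows": [[[-0.016,-0.048,0],[0,0,0]],[[-0.016,-0.048,0],[0,0,0]],[[-0.016,-0.048,0],[0,0,0]],[[-0.014,-0.04,0],[0,0,0]],[[-0.008,-0.02,0],[0,0,0]],[[-0.002,-0.006,0.015],[0,0,0]],[[0,0,0.03],[0,0,0]],[[0,0,0.025],[0,0,0]]]}}

```text
clock: 19.08
ee_pos: [0.3703, 0.2974, 0.1121]
tcp_rot: [0.992, 0.129, -0.001, 0.001]
force: [0.6, 0.3, -2.0]
finger_gap: 0.0486
finger_force: 62.7
```

{"api": "send_rows", "payload": {"rows": [[[0,0,0.01],[0,0,0]],[[0,0,0.005],[0,0,0]],[[0,0,0.003],[0,0,0]],[[0,0,0],[0,0,0]]]}}

```text
clock: 19.58
ee_pos: [0.371, 0.2994, 0.0967]
tcp_rot: [0.992, 0.129, 0.0, -0.0]
force: [-0.0, -0.3, -2.7]
finger_gap: 0.0489
finger_force: 62.7
```

{"api": "send_rows", "payload": {"rows": [[[0,0,0.0012],[0,0,0]],[[0,0,0.0008],[0,0,0]],[[0,0,0.0005],[0,0,0]],[[0,0,0],[0,0,0]]]}}

```text
clock: 20.08
ee_pos: [0.3713, 0.2998, 0.0952]
tcp_rot: [0.992, 0.13, 0.001, -0.0]
force: [-1.2, -2.1, 8.3]
finger_gap: 0.049
finger_force: 63.8
```

{"api": "send_rows", "payload": {"rows": [[[0,0,0],[0,0,0]],[[0,0,0],[0,0,0]],[[0,0,0],[0,0,0]],[[0,0,-0.015],[0,0,0]],[[0,0,-0.035],[0,0,0]],[[0,0,-0.035],[0,0,0]],[[0.007,0.02,-0.02],[0,0,0]],[[0.017,0.045,0],[0,0,0]]], "grip": 0.085}}

```text
clock: 21.08
ee_pos: [0.4112, 0.2449, 0.202]
tcp_rot: [0.991, 0.132, 0.003, -0.002]
force: [1.6, -0.9, -0.6]
finger_gap: 0.0852
finger_force: 0.0
```

{"api": "send_rows", "payload": {"rows": [[[0.02,0.052,0],[0,0,0]],[[0.02,0.052,0],[0,0,0]],[[0.02,0.052,0],[0,0,0]],[[0.02,0.052,0],[0,0,0]],[[0.014,0.038,0],[0,0,0]],[[0.006,0.017,0],[0,0,0]],[[0.002,0.006,0],[0,0,0]],[[0,0,0],[0,0,0]]]}}

```text
clock: 22.08
ee_pos: [0.5777, 0.0103, 0.199]
tcp_rot: [0.991, 0.13, -0.0, -0.0]
force: [-0.5, 0.8, -0.3]
finger_gap: 0.0851
finger_force: 0.0
```

```bash
python3 look.py wrist w4 .5795,.0087,.067,.022
python3 look.py scene s4 .5795,.0087,.067,.022
python3 look.py top t4 .561,.3144,.155,.016 .466,.307,.103,.031 .371,.300,.127,.025
python3 -c "
from h import *
go(.5792,.0088,.026)"
```

```text
wrist .5795,.0087,.067,.022 1992 [0.5786 0.0091] 0.023 [0.5795 0.0094 0.0667] zmed 0.06672779688428152
scene .5795,.0087,.067,.022 221 [0.5811 0.0091] 0.0244 [0.5828 0.0109 0.0673] zmed 0.0676277626831244
top .561,.3144,.155,.016 151 [0.5615 0.3131] 0.0163 [0.5607 0.313  0.1548] zmed 0.15467248936484487
top .466,.307,.103,.031 520 [0.4659 0.3068] 0.0307 [0.4653 0.3062 0.1029] zmed 0.10291243361975033
top .371,.300,.127,.025 375 [0.3718 0.2994] 0.026 [0.3712 0.2986 0.1268] zmed 0.1267136292438409
t 22.225 pos [0.5776 0.0106 0.199 ] shift now-axes [0.001  0.0022 0.173 ] shift goal-axes [0.001  0.0022 0.173 ] turn [-0.0005 -0.      0.0024] gap 0.08488552321632163 F [-0.0671 -0.2557  0.5325]
```

View pics/w4.png

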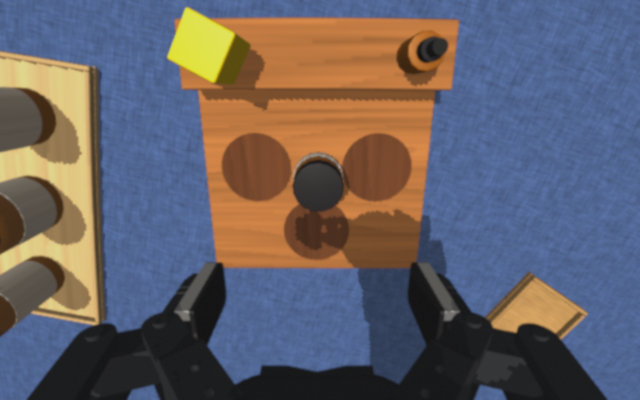

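The picture shows all three cleared jars upright in the long tray, and the small jar still in place at (318,185). The marks are bare at (257,167), (377,167) and (316,230), and the bystanders haven't moved.

```bash
python3 - <<'E'
from h import *
f=grab_frame("wrist");K,d=cam(f)
p=cv2.undistortPoints(np.array([[[257,167.]],[[377,167]],[[316,230]]]),K,d).reshape(-1,2)
R=np.array(f["R"]);c=-R.T@f["t"]
for a in p:
    r=R.T@np.r_[a,1];print(c+r*(.015-c[2])/r[2])
E
```

```text
[0.5695 0.0715 0.015 ]
[ 0.6017 -0.0477  0.015 ]
[ 0.5173 -0.0055  0.015 ]
```

{"api": "send_rows", "payload": {"rows": [[[0.001,0.0015,0.02],[0,0,0]],[[0,0,0.04],[0,0,0]],[[0,0,0.04],[0,0,0]],[[0,0,0.035],[0,0,0]],[[0,0,0.02],[0,0,0]],[[0,0,0.012],[0,0,0]],[[0,0,0.004],[0,0,0]],[[0,0,0],[0,0,0]]]}}

```text
clock: 23.28
ee_pos: [0.58, 0.0079, 0.0283]
tcp_rot: [0.992, 0.13, 0.0, 0.0]
force: [0.7, 0.2, -0.1]
finger_gap: 0.0848
finger_force: 0.0
```

{"api": "send_rows", "payload": {"rows": [[[0,0,0],[0,0,0]],[[0,0,0],[0,0,0]],[[0,0,0],[0,0,0]],[[0,0,0],[0,0,0]],[[0,0,0],[0,0,0]],[[0,0,0],[0,0,0]]], "grip": 0.03}}

```text
clock: 24.02
ee_pos: [0.5802, 0.0078, 0.0291]
tcp_rot: [0.992, 0.129, 0.001, 0.0]
force: [-1.0, 0.2, 5.7]
finger_gap: 0.0452
finger_force: 60.8
```

```bash
python3 -c "
from h import *
go(.4628,-.305,.020)"
```

```text
t 24.025 pos [0.5802 0.0078 0.0291] shift now-axes [-0.1938  0.2721  0.0089] shift goal-axes [-0.1939  0.2721  0.0091] turn [ 0.0004 -0.0014 -0.0003] gap 0.04520653786583697 F [-0.9846  0.2275  5.6536]
```

{"api": "send_rows", "payload": {"rows": [[[0,0,-0.01],[0,0,0]],[[0,0,-0.025],[0,0,0]],[[-0.006,0.008,-0.02],[0,0,0]],[[-0.02,0.028,-0.005],[0,0,0]],[[-0.028,0.04,0],[0,0,0]],[[-0.03,0.042,0],[0,0,0]],[[-0.03,0.042,0],[0,0,0]],[[-0.03,0.042,0],[0,0,0]]]}}

```text
clock: 25.02
ee_pos: [0.4911, -0.2269, 0.0886]
tcp_rot: [0.992, 0.129, 0.0, 0.0]
force: [0.9, -0.5, -0.9]
finger_gap: 0.0452
finger_force: 61.7
```

{"api": "send_rows", "payload": {"rows": [[[-0.028,0.04,0],[0,0,0]],[[-0.016,0.022,0],[0,0,0]],[[-0.006,0.008,0.01],[0,0,0]],[[0,0,0.025],[0,0,0]],[[0,0,0.02],[0,0,0]],[[0,0,0.008],[0,0,0]],[[0,0,0.003],[0,0,0]],[[0,0,0],[0,0,0]]]}}

```text
clock: 26.02
ee_pos: [0.4625, -0.3049, 0.0222]
tcp_rot: [0.992, 0.13, 0.0, 0.0]
force: [-0.8, 0.1, -1.2]
finger_gap: 0.0448
finger_force: 61.7
```

{"api": "send_rows", "payload": {"rows": [[[0,0,0.0015],[0,0,0]],[[0,0,0.001],[0,0,0]],[[0,0,0],[0,0,0]]]}}

```text
clock: 26.4
ee_pos: [0.4621, -0.3051, 0.0195]
tcp_rot: [0.992, 0.13, 0.0, 0.0]
force: [0.2, -0.0, -1.7]
finger_gap: 0.0456
finger_force: 61.7
```

{"api": "send_rows", "payload": {"rows": [[[0,0,0.0008],[0,0,0]],[[0,0,0.0005],[0,0,0]],[[0,0,0],[0,0,0]]]}}

```text
clock: 26.78
ee_pos: [0.4621, -0.3052, 0.0191]
tcp_rot: [0.992, 0.129, 0.0, 0.0]
force: [-2.5, 1.9, 7.3]
finger_gap: 0.0452
finger_force: 62.6
```

{"api": "send_rows", "payload": {"rows": [[[0,0,0],[0,0,0]],[[0,0,0],[0,0,0]],[[0,0,0],[0,0,0]],[[0,0,-0.015],[0,0,0]],[[0,0,-0.04],[0,0,0]],[[0,0,-0.055],[0,0,0]],[[0,0,-0.055],[0,0,0]],[[0.01,-0.02,-0.025],[0,0,0]]], "grip": 0.066}}

```text
clock: 27.78
ee_pos: [0.4674, -0.2853, 0.2127]
tcp_rot: [0.992, 0.128, 0.003, 0.002]
force: [-0.1, 0.9, 0.2]
finger_gap: 0.066
finger_force: 0.0
```

{"api": "send_rows", "payload": {"rows": [[[0.0225,-0.047,0],[0,0,0]],[[0.0225,-0.047,0],[0,0,0]],[[0.0225,-0.047,0],[0,0,0]],[[0.0225,-0.047,0],[0,0,0]],[[0.0225,-0.047,0],[0,0,0]],[[0.008,-0.035,0],[0,0,0]],[[-0.005,-0.045,0],[0,0,0]],[[-0.01,-0.052,0],[0,0,0]]], "grip": 0.085}}

```text
clock: 28.78
ee_pos: [0.4741, 0.0998, 0.209]
tcp_rot: [0.992, 0.129, 0.001, 0.0]
force: [0.2, 0.2, -0.2]
finger_gap: 0.0849
finger_force: 0.0
```

{"api": "send_rows", "payload": {"rows": [[[-0.012,-0.055,0],[0,0,0]],[[-0.012,-0.055,0],[0,0,0]],[[-0.012,-0.055,0],[0,0,0]],[[-0.01,-0.04,0],[0,0,0]],[[-0.005,-0.02,0],[0,0,0]],[[0,0,0],[0,0,0]]]}}

```text
clock: 29.52
ee_pos: [0.3662, 0.3043, 0.2089]
tcp_rot: [0.991, 0.131, 0.001, -0.0]
force: [0.2, -0.7, 0.8]
finger_gap: 0.0851
finger_force: 0.0
```

```bash
python3 look.py wrist w5 .371,.300,.127,.025
python3 look.py top t5 .462,-.305,.057,.024
python3 -c "
from h import *
go(.3713,.2998,.0955)"
```

```text
wrist .371,.300,.127,.025 3340 [0.3701 0.3   ] 0.0249 [0.3713 0.3005 0.1267] zmed 0.12670679279708746
top .462,-.305,.057,.024 245 [ 0.462  -0.3056] 0.0223 [ 0.4623 -0.3051  0.057 ] zmed 0.05696226687570591
t 29.625 pos [0.3676 0.3021 0.2084] shift now-axes [0.0029 0.0031 0.1129] shift goal-axes [0.0029 0.0032 0.1129] turn [ 0.0009 -0.0007 -0.0011] gap 0.08496651767293323 F [-0.0764 -0.4961 -0.3948]
```

{"api": "send_rows", "payload": {"rows": [[[0.0035,0.0035,0.015],[0,0,0]],[[0,0,0.03],[0,0,0]],[[0,0,0.03],[0,0,0]],[[0,0,0.022],[0,0,0]],[[0,0,0.011],[0,0,0]],[[0,0,0.0045],[0,0,0]],[[0,0,0],[0,0,0]]]}}

```text
clock: 30.5
ee_pos: [0.3718, 0.3004, 0.0956]
tcp_rot: [0.992, 0.129, 0.0, -0.0]
force: [-0.0, -0.6, 0.1]
finger_gap: 0.0852
finger_force: 0.0
```

{"api": "send_rows", "payload": {"rows": [[[0,0,0],[0,0,0]],[[0,0,0],[0,0,0]],[[0,0,0],[0,0,0]],[[0,0,0],[0,0,0]],[[0,0,0],[0,0,0]],[[0,0,0],[0,0,0]]], "grip": 0.03}}

```text
clock: 31.25
ee_pos: [0.3719, 0.301, 0.0965]
tcp_rot: [0.992, 0.13, 0.001, -0.0]
force: [-0.9, -0.3, 4.9]
finger_gap: 0.0488
finger_force: 61.9
```

```bash
python3 -c "
from h import *
go(.6012,-.0475,.107)"
```

```text
t 31.25 pos [0.3719 0.301  0.0965] shift now-axes [ 0.1321  0.3957 -0.0104] shift goal-axes [ 0.132   0.3957 -0.0105] turn [-0.0003 -0.0017 -0.0003] gap 0.04875770279663405 F [-0.8621 -0.3416  4.9306]
```

{"api": "send_rows", "payload": {"rows": [[[0,0,-0.01],[0,0,0]],[[0,0,-0.025],[0,0,0]],[[0,0,-0.03],[0,0,0]],[[0.003,0.01,-0.01],[0,0,0]],[[0.01,0.03,0],[0,0,0]],[[0.016,0.048,0],[0,0,0]],[[0.016,0.048,0],[0,0,0]],[[0.016,0.048,0],[0,0,0]]]}}

```text
clock: 32.25
ee_pos: [0.4779, 0.1357, 0.1699]
tcp_rot: [0.992, 0.129, -0.001, 0.0]
force: [0.6, 0.9, -2.3]
finger_gap: 0.0486
finger_force: 62.7
```

{"api": "send_rows", "payload": {"rows": [[[0.016,0.048,0],[0,0,0]],[[0.016,0.048,0],[0,0,0]],[[0.016,0.048,0],[0,0,0]],[[0.014,0.04,0],[0,0,0]],[[0.007,0.02,0],[0,0,0]],[[0.0023,0.007,0.01],[0,0,0]],[[0,0,0.025],[0,0,0]],[[0,0,0.018],[0,0,0]]]}}

```text
clock: 33.25
ee_pos: [0.5991, -0.0455, 0.1157]
tcp_rot: [0.991, 0.131, -0.001, -0.001]
force: [0.0, 0.4, -2.5]
finger_gap: 0.0485
finger_force: 62.8
```

{"api": "send_rows", "payload": {"rows": [[[0,0,0.006],[0,0,0]],[[0,0,0.003],[0,0,0]],[[0,0,0],[0,0,0]],[[0,0,0],[0,0,0]]]}}

```text
clock: 33.75
ee_pos: [0.6013, -0.0473, 0.1093]
tcp_rot: [0.992, 0.13, 0.001, 0.0]
force: [0.2, -0.1, -2.6]
finger_gap: 0.0485
finger_force: 62.8
```

```bash
python3 -c "
from h import *
for i in range(3): go(.6015,-.047,.1055)"; python3 look.py top t6 .601,-.048,.139,.025;python3 look.py scene s6 .601,-.048,.139,.025
```

```text
t 33.75 pos [ 0.6013 -0.0473  0.1093] shift now-axes [ 0.0003 -0.0002  0.0038] shift goal-axes [ 0.0003 -0.0002  0.0038] turn [ 0.0006 -0.0014 -0.0003] gap 0.04848133737945437 F [ 0.1534 -0.1075 -2.6257]
t 33.75 pos [ 0.6013 -0.0473  0.1093] shift now-axes [ 0.0003 -0.0002  0.0038] shift goal-axes [ 0.0003 -0.0002  0.0038] turn [ 0.0006 -0.0014 -0.0003] gap 0.04848133737945437 F [ 0.1534 -0.1075 -2.6257]
t 33.75 pos [ 0.6013 -0.0473  0.1093] shift now-axes [ 0.0003 -0.0002  0.0038] shift goal-axes [ 0.0003 -0.0002  0.0038] turn [ 0.0006 -0.0014 -0.0003] gap 0.04848133737945437 F [ 0.1534 -0.1075 -2.6257]
top .601,-.048,.139,.025 0 [0 0] 0 [nan nan nan] zmed nan
scene .601,-.048,.139,.025 278 [ 0.6037 -0.0467] 0.0367 [ 0.6063 -0.0469  0.1397] zmed 0.14004646265824106look.py:10: RuntimeWarning: Mean of empty slice.
  print(v,a,len(q),np.array(c),round(R,4),q.mean(0),"zmed",np.median(q[:,2]))
  ret = um.true_divide(
  return _methods._mean(a, axis=axis, dtype=dtype,
  ret = ret.dtype.type(ret / rcount)
```

Now I'll set the slim jar down.

{"api": "send_rows", "payload": {"rows": [[[0,0,0.0015],[0,0,0]],[[0,0,0.001],[0,0,0]],[[0,0,0.0005],[0,0,0]],[[0,0,0],[0,0,0]]]}}

```text
clock: 34.35
ee_pos: [0.6011, -0.0473, 0.1066]
tcp_rot: [0.992, 0.129, 0.0, 0.0]
force: [-2.0, -0.0, 3.9]
finger_gap: 0.0485
finger_force: 63.6
```

{"api": "send_rows", "payload": {"rows": [[[0,0,0.0008],[0,0,0]],[[0,0,0],[0,0,0]]]}}

```text
clock: 34.6
ee_pos: [0.6012, -0.0472, 0.1066]
tcp_rot: [0.992, 0.129, 0.001, 0.0]
force: [-3.2, -0.4, 10.0]
finger_gap: 0.0489
finger_force: 64.1
```

{"api": "send_rows", "payload": {"rows": [[[0,0,0],[0,0,0]],[[0,0,0],[0,0,0]],[[0,0,0],[0,0,0]],[[0,0,-0.015],[0,0,0]],[[0,0,-0.035],[0,0,0]],[[0,0,-0.04],[0,0,0]],[[-0.002,-0.02,-0.02],[0,0,0]],[[-0.004,-0.04,0],[0,0,0]]], "grip": 0.085}}

```text
clock: 35.6
ee_pos: [0.5802, 0.0096, 0.2168]
tcp_rot: [0.992, 0.128, 0.002, 0.0]
force: [0.2, -0.3, -0.6]
finger_gap: 0.085
finger_force: 0.0
```

{"api": "send_rows", "payload": {"rows": [[[-0.006,-0.055,0],[0,0,0]],[[-0.006,-0.055,0],[0,0,0]],[[-0.006,-0.055,0],[0,0,0]],[[-0.006,-0.055,0],[0,0,0]],[[-0.005,-0.05,0],[0,0,0]],[[-0.003,-0.03,0],[0,0,0]],[[-0.002,-0.016,0],[0,0,0]],[[0,0,0],[0,0,0]]]}}

```text
clock: 36.6
ee_pos: [0.4644, 0.3067, 0.2146]
tcp_rot: [0.991, 0.131, -0.0, 0.0]
force: [-0.4, 0.2, 1.3]
finger_gap: 0.0852
finger_force: 0.0
```

```bash
python3 look.py top t7 .601,-.048,.137,.025 .466,.307,.103,.031
python3 look.py scene s7 .601,-.048,.137,.025
python3 look.py wrist w7 .466,.307,.103,.031
python3 -c "
from h import *
go(.4655,.3065,.070)"
```

```text
top .601,-.048,.137,.025 369 [ 0.6011 -0.0486] 0.0249 [ 0.601  -0.0486  0.1371] zmed 0.1370323974959025
top .466,.307,.103,.031 259 [0.4612 0.3053] 0.0301 [0.4533 0.3024 0.1028] zmed 0.10297775983835267
scene .601,-.048,.137,.025 253 [ 0.6026 -0.0484] 0.0261 [ 0.604  -0.0458  0.1372] zmed 0.13760963148879568
wrist .466,.307,.103,.031 4140 [0.4639 0.3075] 0.0311 [0.4653 0.3079 0.1027] zmed 0.10274337500872707
t 36.75 pos [0.4662 0.3041 0.2145] shift now-axes [-0.0001 -0.0026  0.1445] shift goal-axes [-0.0001 -0.0025  0.1445] turn [ 0.0012  0.0003 -0.0028] gap 0.08468369982747316 F [ 0.9843 -0.0094  0.8066]
```

{"api": "send_rows", "payload": {"rows": [[[0.0005,-0.001,0.02],[0,0,0]],[[0,0,0.035],[0,0,0]],[[0,0,0.035],[0,0,0]],[[0,0,0.03],[0,0,0]],[[0,0,0.016],[0,0,0]],[[0,0,0.008],[0,0,0]],[[0,0,0],[0,0,0]]]}}

```text
clock: 37.62
ee_pos: [0.4661, 0.3068, 0.0709]
tcp_rot: [0.992, 0.129, 0.0, 0.0]
force: [0.8, 0.5, 0.1]
finger_gap: 0.0851
finger_force: 0.0
```

{"api": "send_rows", "payload": {"rows": [[[0,0,0],[0,0,0]],[[0,0,0],[0,0,0]],[[0,0,0],[0,0,0]],[[0,0,0],[0,0,0]],[[0,0,0],[0,0,0]],[[0,0,0],[0,0,0]]], "grip": 0.04}}

```text
clock: 38.38
ee_pos: [0.4664, 0.3088, 0.0724]
tcp_rot: [0.992, 0.13, 0.002, -0.001]
force: [-1.0, 2.2, 7.1]
finger_gap: 0.0605
finger_force: 65.9
```

```bash
python3 -c "
from h import *
go(.5172,-.0073,.083)"
```

```text
t 38.375 pos [0.4664 0.3088 0.0724] shift now-axes [-0.0322  0.3185 -0.0114] shift goal-axes [-0.0322  0.3185 -0.0106] turn [-0.0022 -0.0034  0.0002] gap 0.06050562272409876 F [-0.9793  2.1541  7.1436]
```

{"api": "send_rows", "payload": {"rows": [[[0,0,-0.01],[0,0,0]],[[0,0,-0.025],[0,0,0]],[[0,0.01,-0.025],[0,0,0]],[[-0.003,0.03,-0.01],[0,0,0]],[[-0.005,0.045,0],[0,0,0]],[[-0.005,0.05,0],[0,0,0]],[[-0.005,0.05,0],[0,0,0]],[[-0.005,0.05,0],[0,0,0]]]}}

```text
clock: 39.38
ee_pos: [0.503, 0.0714, 0.1404]
tcp_rot: [0.992, 0.129, -0.001, 0.0]
force: [1.1, -0.8, -4.2]
finger_gap: 0.0602
finger_force: 66.4
```

{"api": "send_rows", "payload": {"rows": [[[-0.005,0.045,0],[0,0,0]],[[-0.002,0.025,0],[0,0,0]],[[-0.0006,0.0118,0.01],[0,0,0]],[[0,0,0.02],[0,0,0]],[[0,0,0.015],[0,0,0]],[[0,0,0.008],[0,0,0]],[[0,0,0.003],[0,0,0]],[[0,0,0],[0,0,0]]]}}

```text
clock: 40.38
ee_pos: [0.5177, -0.0068, 0.0849]
tcp_rot: [0.992, 0.13, 0.0, 0.0]
force: [-0.1, 0.1, -4.3]
finger_gap: 0.0602
finger_force: 66.5
```

```bash
python3 -c "
from h import *
go(.5178,-.0074,.081)"
```

```text
t 40.375 pos [ 0.5177 -0.0068  0.0849] shift now-axes [-0.0001  0.0006  0.0039] shift goal-axes [-0.0001  0.0006  0.0039] turn [ 0.0001 -0.0004  0.0003] gap 0.060221926374154265 F [-0.1043  0.0986 -4.3216]
```

{"api": "send_rows", "payload": {"rows": [[[0,0.0005,0.0015],[0,0,0]],[[0,0,0.001],[0,0,0]],[[0,0,0.0005],[0,0,0]],[[0,0,0],[0,0,0]]]}}

```text
clock: 40.88
ee_pos: [0.518, -0.0077, 0.0825]
tcp_rot: [0.992, 0.129, 0.0, 0.0]
force: [-2.3, -0.8, 3.9]
finger_gap: 0.0606
finger_force: 67.4
```

{"api": "send_rows", "payload": {"rows": [[[0,0,0.0008],[0,0,0]],[[0,0,0],[0,0,0]]]}}

```text
clock: 41.12
ee_pos: [0.5181, -0.0076, 0.0824]
tcp_rot: [0.992, 0.129, 0.0, 0.001]
force: [-3.8, -1.2, 10.6]
finger_gap: 0.0603
finger_force: 68.7
```

{"api": "send_rows", "payload": {"rows": [[[0,0,0],[0,0,0]],[[0,0,0],[0,0,0]],[[0,0,0],[0,0,0]],[[0,0,-0.015],[0,0,0]],[[0,0,-0.04],[0,0,0]],[[0,0,-0.05],[0,0,0]],[[0.01,-0.025,-0.04],[0,0,0]],[[0.02,-0.05,0],[0,0,0]]], "grip": 0.085}}

```text
clock: 42.12
ee_pos: [0.5301, 0.0716, 0.2306]
tcp_rot: [0.992, 0.127, 0.004, 0.001]
force: [0.8, 0.3, -0.3]
finger_gap: 0.0854
finger_force: 0.0
```

{"api": "send_rows", "payload": {"rows": [[[0.02,-0.05,0],[0,0,0]],[[0.02,-0.05,0],[0,0,0]],[[0.02,-0.05,0],[0,0,0]],[[0.02,-0.045,0],[0,0,0]],[[0.01,-0.02,0],[0,0,0]],[[0.004,-0.01,0],[0,0,0]],[[0,0,0],[0,0,0]]]}}

```text
clock: 43.0
ee_pos: [0.5606, 0.3133, 0.226]
tcp_rot: [0.992, 0.129, -0.0, 0.0]
force: [0.7, -1.4, -0.1]
finger_gap: 0.0849
finger_force: 0.0
```

```bash
python3 look.py top t8 .601,-.048,.137,.025 .517,-.007,.113,.031
python3 look.py scene s8 .517,-.007,.113,.031
python3 look.py wrist w8 .561,.314,.155,.016
python3 -c "
from h import *
go(.561,.314,.123)"
```

```text
top .601,-.048,.137,.025 368 [ 0.6015 -0.0487] 0.025 [ 0.601  -0.0485  0.137 ] zmed 0.13699202998367094
top .517,-.007,.113,.031 553 [ 0.5176 -0.0094] 0.0308 [ 0.5175 -0.0093  0.113 ] zmed 0.11304341528162767
scene .517,-.007,.113,.031 345 [ 0.5161 -0.0091] 0.0338 [ 0.5211 -0.0062  0.1134] zmed 0.11372319489944516
wrist .561,.314,.155,.016 1488 [0.5602 0.3143] 0.0159 [0.561  0.3146 0.1546] zmed 0.15466150624503774
t 43.15 pos [0.5609 0.3121 0.226 ] shift now-axes [ 0.0005 -0.0019  0.103 ] shift goal-axes [ 0.0005 -0.0018  0.103 ] turn [ 0.0014  0.0001 -0.0027] gap 0.08493136947289974 F [0.9686 0.122  0.2763]
```

{"api": "send_rows", "payload": {"rows": [[[0.0005,-0.001,0.015],[0,0,0]],[[0,0,0.03],[0,0,0]],[[0,0,0.03],[0,0,0]],[[0,0,0.018],[0,0,0]],[[0,0,0.007],[0,0,0]],[[0,0,0.003],[0,0,0]],[[0,0,0],[0,0,0]]]}}

```text
clock: 44.02
ee_pos: [0.5611, 0.3156, 0.1236]
tcp_rot: [0.992, 0.13, 0.001, -0.0]
force: [0.6, -0.2, 0.6]
finger_gap: 0.085
finger_force: 0.0
```

{"api": "send_rows", "payload": {"rows": [[[0,0,0],[0,0,0]],[[0,0,0],[0,0,0]],[[0,0,0],[0,0,0]],[[0,0,0],[0,0,0]],[[0,0,0],[0,0,0]],[[0,0,0],[0,0,0]],[[0,0,0],[0,0,0]],[[0,0,0],[0,0,0]]], "grip": 0.015}}

```text
clock: 45.02
ee_pos: [0.5611, 0.3154, 0.1234]
tcp_rot: [0.992, 0.129, 0.001, -0.0]
force: [-0.4, -0.8, 5.4]
finger_gap: 0.0304
finger_force: 59.6
```

```bash
python3 -c "
from h import *
go(.5703,.0727,.136)"
```

```text
t 45.025 pos [0.5611 0.3154 0.1234] shift now-axes [-0.0534  0.2369 -0.0126] shift goal-axes [-0.0535  0.2369 -0.0126] turn [ 0.     -0.001  -0.0004] gap 0.030407693778044594 F [-0.4074 -0.7671  5.3543]
```

{"api": "send_rows", "payload": {"rows": [[[0,0,-0.01],[0,0,0]],[[0,0,-0.025],[0,0,0]],[[0,0.01,-0.02],[0,0,0]],[[-0.008,0.03,-0.01],[0,0,0]],[[-0.01,0.045,0],[0,0,0]],[[-0.01,0.045,0],[0,0,0]],[[-0.01,0.045,0],[0,0,0]],[[-0.008,0.035,0],[0,0,0]]]}}

```text
clock: 46.02
ee_pos: [0.5697, 0.0969, 0.1877]
tcp_rot: [0.992, 0.128, -0.001, 0.001]
force: [0.6, 1.3, -4.7]
finger_gap: 0.0307
finger_force: 59.9
```

{"api": "send_rows", "payload": {"rows": [[[-0.005,0.018,0],[0,0,0]],[[-0.002,0.0085,0.01],[0,0,0]],[[0,0,0.02],[0,0,0]],[[0,0,0.013],[0,0,0]],[[0,0,0.006],[0,0,0]],[[0,0,0.003],[0,0,0]],[[0,0,0],[0,0,0]]]}}

```text
clock: 46.9
ee_pos: [0.5704, 0.0735, 0.1361]
tcp_rot: [0.992, 0.13, 0.0, -0.0]
force: [-0.8, -0.0, -3.6]
finger_gap: 0.0308
finger_force: 60.0
```

```bash
python3 -c "
from h import *
go(.5706,.0727,.1335)"
```

```text
t 46.9 pos [0.5704 0.0735 0.1361] shift now-axes [-0.      0.0008  0.0026] shift goal-axes [-0.      0.0008  0.0026] turn [-0.     -0.0005  0.0002] gap 0.030841202176399494 F [-0.7836 -0.0454 -3.6363]
```

{"api": "send_rows", "payload": {"rows": [[[0,0.0005,0.001],[0,0,0]],[[0,0,0.0008],[0,0,0]],[[0,0,0.0005],[0,0,0]],[[0,0,0],[0,0,0]]]}}

```text
clock: 47.4
ee_pos: [0.5703, 0.0726, 0.1336]
tcp_rot: [0.992, 0.13, 0.0, 0.0]
force: [0.6, -0.1, -3.9]
finger_gap: 0.0307
finger_force: 60.0
```

{"api": "send_rows", "payload": {"rows": [[[0,0,0.0005],[0,0,0]],[[0,0,0],[0,0,0]]]}}

```text
clock: 47.65
ee_pos: [0.5705, 0.0727, 0.1334]
tcp_rot: [0.992, 0.13, 0.0, 0.0]
force: [-1.1, -0.4, -1.1]
finger_gap: 0.0301
finger_force: 60.3
```

Contact is just starting. I'll lower it a little more, release, rise and back away.

{"api": "send_rows", "payload": {"rows": [[[0,0,0.0007],[0,0,0]],[[0,0,0],[0,0,0]]]}}

```text
clock: 47.9
ee_pos: [0.5708, 0.0727, 0.1334]
tcp_rot: [0.992, 0.13, 0.001, 0.0]
force: [-2.7, -0.8, 5.5]
finger_gap: 0.0306
finger_force: 61.0
```

{"api": "send_rows", "payload": {"rows": [[[0,0,0],[0,0,0]],[[0,0,0],[0,0,0]],[[0,0,0],[0,0,0]],[[0,0,-0.015],[0,0,0]],[[0,0,-0.035],[0,0,0]],[[0,0,-0.045],[0,0,0]],[[-0.01,-0.02,-0.02],[0,0,0]],[[-0.02,-0.045,0],[0,0,0]]], "grip": 0.085}}

```text
clock: 48.9
ee_pos: [0.5266, 0.1272, 0.2505]
tcp_rot: [0.992, 0.127, 0.003, -0.0]
force: [-0.7, 0.3, 0.0]
finger_gap: 0.0853
finger_force: 0.0
```

{"api": "send_rows", "payload": {"rows": [[[-0.02,-0.05,0],[0,0,0]],[[-0.02,-0.05,0],[0,0,0]],[[-0.02,-0.04,0],[0,0,0]],[[-0.01,-0.02,0],[0,0,0]],[[0,0,0],[0,0,0]],[[0,0,0],[0,0,0]]]}}

```text
clock: 49.65
ee_pos: [0.4169, 0.2635, 0.2478]
tcp_rot: [0.992, 0.129, 0.001, 0.0]
force: [-0.5, 0.2, -0.6]
finger_gap: 0.085
finger_force: 0.0
```

```bash
python3 look.py top t9 .601,-.048,.137,.025 .517,-.007,.113,.031 .571,.072,.165,.016 .462,-.305,.057,.024 .667,.1125,.110,.022; python3 look.py scene s9 .571,.072,.165,.016
```

```text
top .601,-.048,.137,.025 372 [ 0.6011 -0.0485] 0.0248 [ 0.6011 -0.0486  0.1372] zmed 0.13710051506877613
top .517,-.007,.113,.031 551 [ 0.5175 -0.0094] 0.0308 [ 0.5175 -0.0094  0.113 ] zmed 0.11310564162646847
top .571,.072,.165,.016 157 [0.5716 0.0716] 0.0158 [0.5712 0.071  0.165 ] zmed 0.16491454538807163
top .462,-.305,.057,.024 247 [ 0.4618 -0.3053] 0.0226 [ 0.4625 -0.3051  0.0569] zmed 0.05707591860757804
top .667,.1125,.110,.022 235 [0.6671 0.1128] 0.0239 [0.6664 0.1124 0.1098] zmed 0.10965707700095023
scene .571,.072,.165,.016 127 [0.5724 0.0715] 0.0186 [0.5738 0.0734 0.165 ] zmed 0.1654233461867648
```

View pics/s9.png

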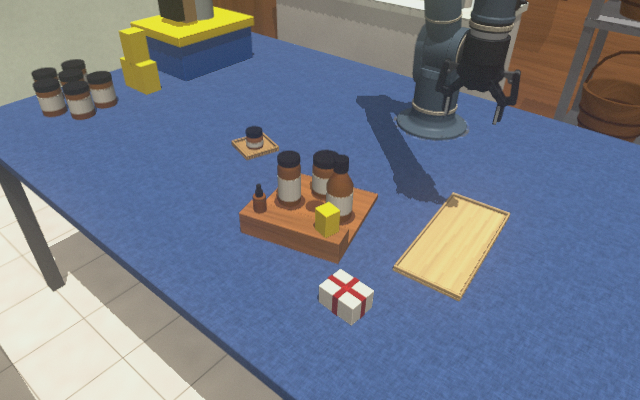

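View pics/t9.png

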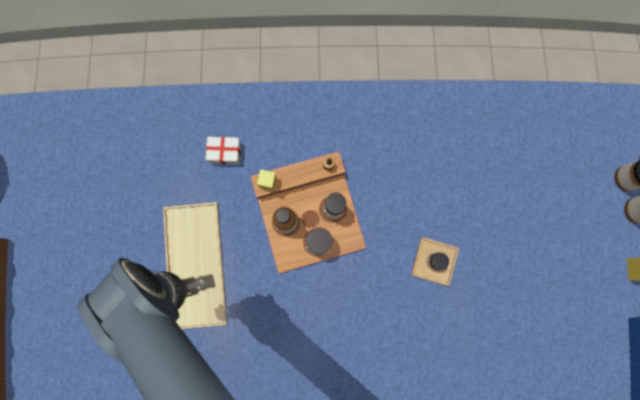

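The pictures show the three jars upright on their marks, each within about 2.5 mm of where it started. The small jar stands in the gift tray at (438,261), the long tray is empty, and the bystanders haven't moved.

```bash
python3 -c "
from station import *
print(finish_job())"
```

```text
the job is handed in; nothing more can be done
None
```

The job is handed in at about 50 s of the allowed 152 s: the small jar stands in the gift tray, the wide jar, slim jar and bottle are back upright within about 2.5 mm of their original spots, and the carton, dropper bottle and parcel were left where they were.

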